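Close the snap seam of a tablet with a pressing block

ROBOT

A 6-joint arm with a two-finger parallel gripper is mounted at the origin on the work surface. World frame = base frame: x ahead of the robot, y to its left, z up, the work surface at z = 0. Lengths are in m, angles in rad, forces in N, time in s.
With the tool pointing down it reaches from about 0.325 to 0.775 m from the base axis. Payload 9.3 kg.
Tool frame: the origin (TCP) lies on the centre line of the jaws, within the pads' length; the fingertips stand arm.nose_length ahead of it and the grasp point (between the pads) lies 5 mm behind it (arm.nose_length is the distance from the TCP to the fingertips, in m); z points along the fingers, y is the line along which they close (so a half turn about z gives the same grasp; the last joint's range is limited). The gripper opens to 85 mm and grips with 20 to 120 N. Pads are 22 mm wide; open, the fingers measure 114 mm over their backs; the gripper's body (76 mm by 85 mm) begins 54 mm behind the grasp point. The pads swing forward as they close: fully open they stand 13 mm farther back than shut.
Start: joints at [-1.32, 0.259, 0.021, 1.334, 0, 1.418], TCP at [0.216, -0.506, 0.245] pointing down, gripper open.
Joint ranges: [-3.04, 3.04], [-0.91, 1.82], [-1.04, 1.36], [-1.92, 1.95], [-1.52, 1.45], [-3.14, 3.14]. Speed limits (rad/s): [2.22, 2.22, 2.79, 3.14, 3.14, 3.14].

INTERFACE

Orientations are given as a rotation vector (axis times angle).
In Python, from rig import arm gives the robot as it stands.
- The arm moves only by the shell command python3 -m creep 'ROWS'. ROWS is JSON, a list of rows, each an object with "offset": the shift along the world's x, y, z in mm, a list of three; "rot": the turn, a rotation vector about the world's x, y, z in degrees, a list of three; "grip": the opening in per cent of the stroke, from 0 (shut) to 100 (fully open). In form: [{"offset": [dx, dy, dz], "rot": [ax, ay, az], "grip": grip}, ...]. A call has exactly 10 rows; each row is the pose to reach, as a shift and turn from the pose commanded when the call began; what a row does not reach only later rows make up. A row lasts 1/12 s, in which the tool goes at most 41.7 mm and 7.16 degrees, less where a joint would pass 70% of its speed; a pose out of reach is approached as far as the arm can. A call with a gripper value outside its range is refused whole. The fingers move at their own pace and stop on an object; the grip force is fixed at half the most. Time passes only in rows, so rows that repeat a pose let the fingers close, or fill a call up. It gives the time, the measured TCP pose, the force, the opening and the grip force at its end, in the units of the state.
- arm.get_obs(): the state, without advancing time (a new reading comes with each control period).
- arm.get_image(name): name is "scene" or "top" or "wrist"; returns a dict with "image" (400x640x3 uint8, red, green, blue), "range_z" (400x640 float32, m along the optical axis (not along the pixel's ray), 0 where there is no reading), "fx", "fy", "cx", "cy" (pixels), "view" (4x4, takes a point from world to camera coordinates). Camera axes: x right, y up, looking along -z (the intrinsics and any distortion apply to the point x, -y, -z); pixel columns grow to the right and rows downward; lengths in m; the calibration is good to about 2 mm. A picture is of the moment at which its call begins.
- arm.hand_in(): hands the job in; it is judged then, once.
The state is a dict: "clock": time; "joint_positions": joint angles; "dq": joint speeds; "joint_torque": joint torques, N m; "tool_pos": TCP position; "tcp_rot": TCP orientation; "wrist_force": force on the tool from outside, world axes, zero at the start; "moment": the same for the moment, N m; "grip_width": opening from 0.0 (shut) to 1.0 (fully open); "grasp_force": force on a finger pad.
Only numpy, scipy, OpenCV 4.12 (cv2) and the standard library are available. Lean on these libraries where they do the work, as an engineer would, in place of code of your own. Each camera call takes 0.05 s, during which the arm holds its last target. There are 200 camera calls.

TASK

Take the white pressing block with the blue handle from its tray and close the tablet's raised orange seam with it: lay the sole on the section next to the green mark and sweep along to the other end in one pass without lifting, pressing firmly enough that all seven sections snap home but never so hard that the sprung cradle goes down onto its stops. Then stand the block back upright in its tray and leave it there. Touch the tablet and its cradle only with the block, and leave the multimeter, spray can and screwdriver where they are.

Things in the scene. Friction and masses are not known exactly. Their poses are not given: they have to be found in the camera images.
- tablet (a joint): How far the black tablet (210 x 140 x 22 mm, lying face down with its back up) has sunk on its sprung cradle: 0 m = fully up (untouched), 0.016 = on its stops. Needs 2.5 N to start moving, then 1.2 N per mm (about 22 N at the stops). It moves straight down and springs back.
- cradle: Fixed aluminium base plate under the tablet, 160 mm (its x) x 230 mm (its y) x 20 mm; origin at the centre of its underside on the bench, z up. The tablet floats centred above it, its long side along the cradle's y; the tablet's flat back is 60 mm above the bench when up. The seam runs along the cradle's y, 45 mm to the -x side of its centre.
- seam_start (a point): Point on the tablet's back (level with the flat back surface, moves with the tablet) at the centre of the first orange section, snap0, beside the bright green mark (36 x 15 mm, flat on the back at that end). Axes as the cradle's: the seam runs from here along -y, z up.
- seam_end (a point): The same at the centre of the last orange section, snap6, 144 mm from seam_start.
- press_tool: Hand pressing block, 250 g: white shoe 72 mm long (its x) x 30 mm wide (its y) x 44 mm high, its ends rounded to 22 mm radius so that only the middle 28 mm of the sole is flat; on top a blue handle block 34 mm (x) x 30 mm (y), from 44 to 92 mm above the sole. Origin at the centre of the sole, z up. Starts standing in the tray. Long axis goes along the seam.
- tray: Fixed grey open tray, outside 112 mm (its x) x 76 mm (its y) x 18 mm, walls 4 mm, floor 5 mm thick; origin at the centre of its underside.
- meter: Yellow multimeter, 150 x 75 x 34 mm, lying on the bench, loose; origin at the centre of its underside. Bystander.
- spray_can: Red spray can, 58 mm diameter, 150 mm high, standing; origin at the centre of its underside. Bystander.
- screwdriver: Screwdriver with red handle, 180 mm long, lying on the bench along its x. Bystander.
- snap0 (a joint): Orange snap section 0 of the seam (12 mm wide across the seam, 22.6 mm long along it), centre 0 mm from seam_start: 0 m = standing 4.5 mm proud of the tablet's back, 0.004 = pressed home (0.5 mm proud). Needs about 4 N, stays where it is left.
- snap1 (a joint): Orange snap section 1 of the seam (12 mm wide across the seam, 22.6 mm long along it), centre 24 mm from seam_start: 0 m = standing 4.5 mm proud of the tablet's back, 0.004 = pressed home (0.5 mm proud). Needs about 4 N, stays where it is left.
- snap2 (a joint): Orange snap section 2 of the seam (12 mm wide across the seam, 22.6 mm long along it), centre 48 mm from seam_start: 0 m = standing 4.5 mm proud of the tablet's back, 0.004 = pressed home (0.5 mm proud). Needs about 4 N, stays where it is left.
- snap3 (a joint): Orange snap section 3 of the seam (12 mm wide across the seam, 22.6 mm long along it), centre 72 mm from seam_start: 0 m = standing 4.5 mm proud of the tablet's back, 0.004 = pressed home (0.5 mm proud). Needs about 4 N, stays where it is left.
- snap4 (a joint): Orange snap section 4 of the seam (12 mm wide across the seam, 22.6 mm long along it), centre 96 mm from seam_start: 0 m = standing 4.5 mm proud of the tablet's back, 0.004 = pressed home (0.5 mm proud). Needs about 4 N, stays where it is left.
- snap5 (a joint): Orange snap section 5 of the seam (12 mm wide across the seam, 22.6 mm long along it), centre 120 mm from seam_start: 0 m = standing 4.5 mm proud of the tablet's back, 0.004 = pressed home (0.5 mm proud). Needs about 4 N, stays where it is left.
- snap6 (a joint): Orange snap section 6 of the seam (12 mm wide across the seam, 22.6 mm long along it), centre 144 mm from seam_start: 0 m = standing 4.5 mm proud of the tablet's back, 0.004 = pressed home (0.5 mm proud). Needs about 4 N, stays where it is left.
There are look-alikes about, which are no part of the job. There is more than one size of the press_tool; the job needs the middle-sized.

How it is judged:
By the outcome, as a careful person would: the job done as asked, in the order asked, and still so for the second after the job is handed in, with the robot touching nothing.
It also fails if it takes over 64 s, if anything falls off the work surface, if the arm or the gripper's body presses on something with over 40 N, if the wrist force passes 120 N, or if a joint passes its speed limit or range.

## Working session

There is one attempt and no reset: what is moved stays moved. The work goes in short steps, Python scripts to look and compute and a shell command to move; the robot and the scene stay as the last step left them, time stands still between calls to the robot, and variables do not carry over. Pictures are saved under pics/ and viewed, at most 10 in all, crops included, and the job is handed in when it is done.

```bash
ls; mkdir -p pics; cat > h.py <<'E'
import numpy as np, cv2
from rig import arm
def grab(name, fn=None):
    d=arm.get_image(name)
    np.savez(f'/tmp/{name}.npz',**{k:np.array(v) for k,v in d.items()})
    if fn: cv2.imwrite('pics/'+fn, d['image'][:,:,::-1])
    return d
def load(name): return dict(np.load(f'/tmp/{name}.npz'))
def cloud(d):
    v,u=np.mgrid[0:400,0:640]; z=d['range_z']
    c=np.stack([(u-d['cx'])/d['fx']*z, -(v-d['cy'])/d['fy']*z, -z, np.ones_like(z)],-1)
    w=c@np.linalg.inv(d['view']).T
    w[z<=0]=np.nan
    return w[...,:3]
E
python3 - <<'E'
from h import *
d=grab('top','top.png'); s=grab('scene','scene.png')
print({k:v for k,v in d.items() if k not in('image','range_z')})
print(arm.get_obs(), arm.nose_length)
E
```

```text
pics
{'fx': 510.44465139351587, 'fy': 510.44465139351587, 'cx': 321.6058396862009, 'cy': 196.49621884992638, 'view': array([[-6.75857449e-03, -9.99977089e-01, -3.79565228e-04,
         1.42628378e-03],
       [ 9.76451891e-01, -6.68142225e-03,  2.15631777e-01,
        -6.10074859e-01],
       [-2.15629373e-01,  1.08673624e-03,  9.76474676e-01,
        -1.03250428e+00],
       [ 0.00000000e+00,  0.00000000e+00,  0.00000000e+00,
         1.00000000e+00]])}
{'clock': 0.1, 'joint_positions': array([-1.31958101e+00,  2.59155018e-01,  2.08860574e-02,  1.33368560e+00,
        1.15959483e-05,  1.41821026e+00]), 'dq': array([ 4.51947867e-05, -1.71933771e-04,  1.79191321e-03, -1.62572210e-03,
       -3.78114410e-04,  8.68178354e-04]), 'joint_torque': array([ 6.38490950e-03, -5.56694806e+01,  3.45070839e+01,  1.16602253e-02,
       -1.12712717e-04,  3.00646676e-06]), 'tool_pos': array([ 0.21605843, -0.50556223,  0.24473527]), 'tcp_rot': array([-3.07664422e+00, -6.29757045e-01,  7.14648532e-05]), 'wrist_force': array([-0.29930955,  0.03148847,  0.78289288]), 'moment': array([ 0.00755569, -0.02802415, -0.0538075 ]), 'grasp_force': 0.0, 'grip_width': 0.996870079878432} 0.014
```

View pics/top.png

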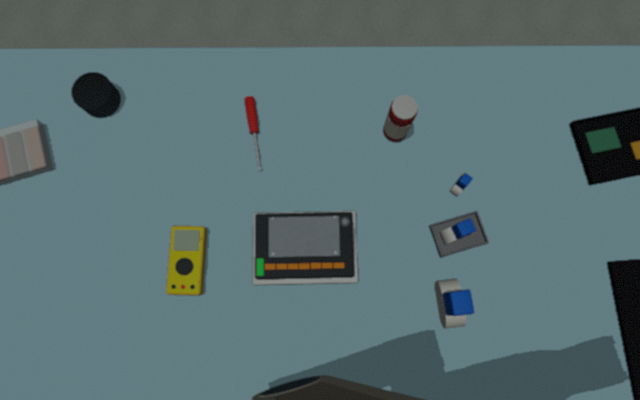

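View pics/scene.png

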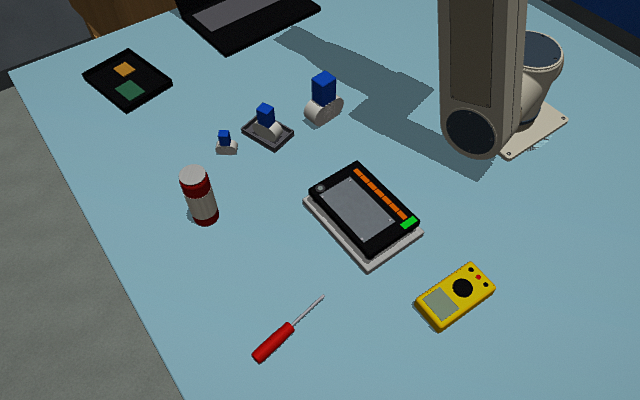

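The top view shows the tablet at (304,246), with the green mark at its left end (260,267) and the orange seam running right to (340,266). The meter is at (186,260), the screwdriver at (254,130) and the can at (400,118).
Three blocks could be the press_tool: small at (461,184), middle in the tray at (459,231), and large at (455,302). I choose the one in the tray. Next I measure it and check it in a close crop.

```bash
python3 - <<'E'
from h import *
for n in('top','scene'):
    d=load(n); w=cloud(d); im=d['image']; hsv=cv2.cvtColor(im,cv2.COLOR_RGB2HSV).astype(int); H,S,V=[hsv[...,i] for i in range(3)]
    print(n)
    def rect(m,name):
        m=m&np.isfinite(w[...,2]); p=w[m]
        r=cv2.minAreaRect((p[:,:2]*1000).astype(np.float32))
        print(name,m.sum(),'mean',p.mean(0).round(4),'z med',np.median(p[:,2]).round(4),'z98',np.percentile(p[:,2],98).round(4),'rect',np.round(r[0],1),np.round(r[1],1),round(r[2],1))
    blue=(H>105)&(H<125)&(S>180)&(V>60)
    k,l,st,c=cv2.connectedComponentsWithStats(blue.astype(np.uint8))
    for i in range(1,k):
        if st[i,4]>25:
            m=l==i; 
            if not np.isfinite(w[m][:,2]).any(): continue
            zt=np.nanpercentile(w[m][:,2],80); print(c[i].round()); rect(m&(w[...,2]>zt-.006),'blue top')
    g=(H>50)&(H<70)&(S>180)&(V>120); rect(g,'green')
    o=(H>5)&(H<16)&(S>180)&(V>100)
    k,l,st,c=cv2.connectedComponentsWithStats(o.astype(np.uint8))
    for i in range(1,k):
        if st[i,4]>15: print(c[i].round()); rect(l==i,'orange')
    # tray/plate by height near areas
    cr=lambda lo,hi,x0,x1,y0,y1:(w[...,2]>lo)&(w[...,2]<hi)&(w[...,0]>x0)&(w[...,0]<x1)&(w[...,1]>y0)&(w[...,1]<y1)
    rect(cr(.012,.024,.46,.64,-.38,-.2),'tray rim?')
    rect(cr(.03,.13,.46,.64,-.38,-.2),'tool?')
    rect(cr(.05,.075,.4,.64,-.12,.2),'tablet')
    rect(cr(.014,.026,.4,.64,-.12,.2),'cradle')
d=load('scene');c=d['image'][60:180,190:370];cv2.imwrite('pics/crop.png',cv2.resize(c[:,:,::-1],None,fx=4,fy=4))
E
```

```text
top
[465. 180.]
blue top 86 mean [ 0.6458 -0.3136  0.0653] z med 0.0655 z98 0.0686 rect [ 646.3 -313.8] [18.3 21. ] 52.2
[465. 227.]
blue top 205 mean [ 0.5366 -0.2994  0.0947] z med 0.0947 z98 0.0988 rect [ 536.6 -299.8] [27.8 33.3] 21.3
[461. 302.]
blue top 461 mean [ 0.3843 -0.2718  0.1276] z med 0.1276 z98 0.1312 rect [ 384.3 -271.9] [43.7 40. ] 7.5
green 95 mean [0.4617 0.129  0.0597] z med 0.0596 z98 0.064 rect [461.9 129. ] [32.5 11.1] 2.1
tray rim? 376 mean [ 0.5434 -0.307   0.0169] z med 0.0167 z98 0.0226 rect [ 566.1 -298.2] [139.3 114. ] 16.4
tool? 540 mean [ 0.5438 -0.293   0.0701] z med 0.0733 z98 0.0981 rect [ 576.5 -293.5] [120.8  72.7] 9.5
tablet 6434 mean [0.5062 0.0359 0.0596] z med 0.0595 z98 0.0646 rect [507.7  35.7] [140.3 209.4] 0.8
cradle 1040 mean [0.4769 0.0274 0.0189] z med 0.0188 z98 0.0231 rect [507.8  36.2] [160.4 230.3] 0.7
scene
[326.  86.]
blue top 226 mean [ 0.3837 -0.2697  0.1263] z med 0.1264 z98 0.1295 rect [ 383.  -271.3] [46.7 42.9] 7.9
[265. 113.]
blue top 125 mean [ 0.5363 -0.2976  0.0936] z med 0.0935 z98 0.0974 rect [ 536.3 -297.9] [32.1 32.7
[... 165 characters left out ...]
3053  0.0518] z med 0.0519 z98 0.0579 rect [ 650.6 -305.8] [ 5.9 21. ] 53.5
green 101 mean [0.4582 0.13   0.0593] z med 0.0593 z98 0.0617 rect [457.5 130.4] [14.6 37.1] 88.5
[380. 193.]
orange 336 mean [0.46   0.0392 0.0622] z med 0.0622 z98 0.0657 rect [458.7  36.5] [ 17.  166.2] 0.6
tray rim? 312 mean [ 0.5495 -0.2941  0.0166] z med 0.0161 z98 0.0233 rect [ 564.2 -295.8] [142.6 115.1] 16.8
tool? 605 mean [ 0.5453 -0.2916  0.0634] z med 0.062 z98 0.0959 rect [ 571.8 -304.4] [ 57.9 136.1] 71.7
tablet 5413 mean [0.5094 0.0447 0.0586] z med 0.0587 z98 0.0631 rect [506.1  37.7] [142.2 211.1] 1.1
cradle 1413 mean [0.5459 0.0826 0.0182] z med 0.0182 z98 0.0217 rect [506.4  37.9] [160.5 231.2] 0.8
```

View pics/crop.png

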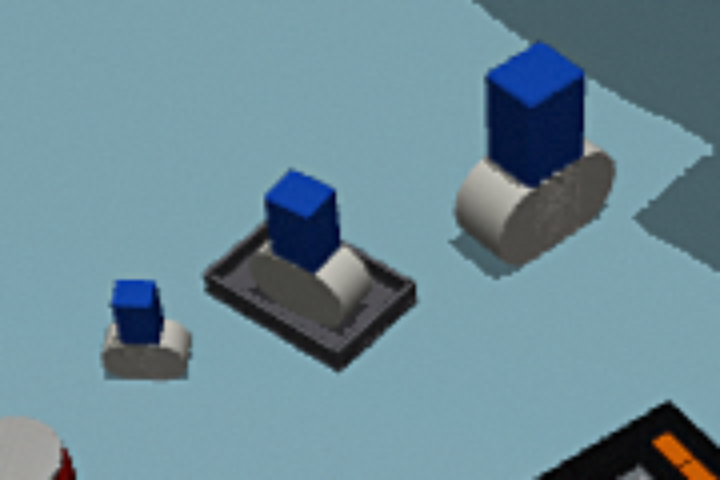

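The crop confirms three sizes: small at (145,335), middle in the tray at (303,245), large at (535,150). The tray block's top reads 95–97 mm high against 5+92 expected, so the middle one is right. I move above it for a wrist view.

```bash
python3 -m creep '[{"offset":[30,20,0],"rot":[0,0,0],"grip":100},{"offset":[64,41,0],"rot":[0,0,0],"grip":100},{"offset":[98,62,0],"rot":[0,0,0],"grip":100},{"offset":[132,84,0],"rot":[0,0,0],"grip":100},{"offset":[166,107,0],"rot":[0,0,0],"grip":100},{"offset":[200,130,0],"rot":[0,0,0],"grip":100},{"offset":[234,152,0],"rot":[0,0,0],"grip":100},{"offset":[268,174,0],"rot":[0,0,0],"grip":100},{"offset":[298,193,0],"rot":[0,0,0],"grip":100},{"offset":[320,207,0],"rot":[0,0,0],"grip":100}]'
python3 - <<'E'
from h import *
d=grab('wrist','w1.png'); t=grab('top')
o=arm.get_obs(); print(o['tool_pos'],o['tcp_rot'],o['joint_positions'])
for d in(d,t):
    w=cloud(d); im=d['image']; hsv=cv2.cvtColor(im,cv2.COLOR_RGB2HSV).astype(int); H,S,V=[hsv[...,i] for i in range(3)]
    box=(np.abs(w[...,0]-.54)<.08)&(np.abs(w[...,1]+.3)<.08)
    def rect(m,name):
        p=w[m]
        if len(p)<10: return print(name,len(p))
        r=cv2.minAreaRect((p[:,:2]*1000).astype(np.float32)); print(name,len(p),np.median(p[:,2]).round(4),np.round(r[0],1),np.round(r[1],1),round(r[2],1))
    blue=(H>105)&(H<125)&(S>180)&(V>60)&box
    rect(blue&(w[...,2]>.09)&(w[...,2]<.105),'blue')
    rect(box&(w[...,2]>.012)&(w[...,2]<.021)&(w[...,0]<.62)&(w[...,0]>.44),'rim')
    rect(box&(w[...,2]>.02)&(w[...,2]<.055)&(S<60),'shoe')
E
```

```text
clock: 0.93
tool_pos: [0.5382, -0.2965, 0.2448]
tcp_rot: [-3.076, -0.632, 0.0]
wrist_force: [0.5, -1.3, 0.2]
grip_width: 1.001
grasp_force: 0.0
[ 0.53882625 -0.29612368  0.24423332] [-3.07508800e+00 -6.36198753e-01  3.15679741e-04] [-6.39262866e-01  3.72404441e-01  1.84822551e-01  1.38438118e+00
  7.69734682e-04  2.09430981e+00]
blue 1027 0.0965 [ 537.3 -299.9] [26.8 31.3] 22.6
rim 1297 0.0182 [ 554.7 -300.6] [120.7 112.3] 16.4
shoe 1000 0.0429 [ 556.1 -299.8] [118.  109.2] 16.1
blue 83 0.0948 [ 531.4 -302.4] [14.5 30.9] 24.2
rim 138 0.0169 [ 529.4 -284.1] [75.7 66.2] 17.7
shoe 187 0.0417 [ 525.7 -270.9] [73.2 40. ] 20.1
```

View pics/w1.png

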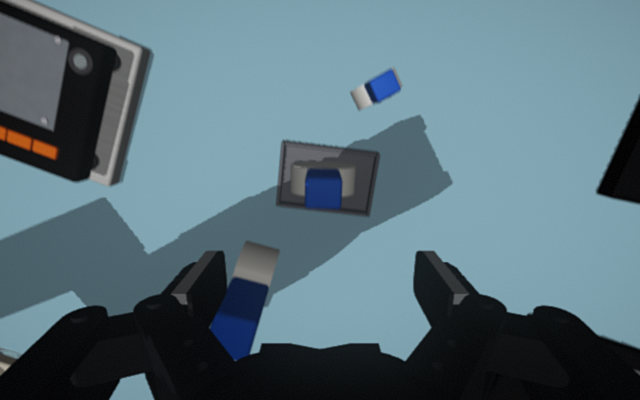

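The wrist view shows the tray with corners near (283,140), (380,152), (369,216), (276,206). The block at (323,180) is almost aligned with the jaws, and the tray is turned about 5° relative to it. I compute both exactly.

```bash
python3 - <<'E'
from h import *
d=load('wrist'); w=cloud(d); Ti=np.linalg.inv(d['view'])
def ray(u,v,z):
    r=Ti[:3,:3]@np.array([(u-d['cx'])/d['fx'],-(v-d['cy'])/d['fy'],-1]); o=Ti[:3,3]
    return (o+r*(z-o[2])/r[2])[:2]*1000
P=np.array([ray(*p,.018) for p in [(283,140),(380,152),(369,216),(276,206)]])
print('tray corners',P.round(1),'c',P.mean(0).round(1)); e=P[1]-P[0]; f=P[2]-P[3]
print(np.hypot(*e),np.degrees(np.arctan2(e[1],e[0])),np.hypot(*f),np.degrees(np.arctan2(f[1],f[0])))
c=P.mean(0); ang=np.radians(-72.5)
ux=np.array([np.cos(ang),np.sin(ang)]);uy=np.array([-ux[1],ux[0]])
q=w[...,:2]*1000-c; a=q@ux;b=q@uy
box=(np.abs(a)<70)&(np.abs(b)<50)
for lo,hi,n in((.012,.022,'rim'),(.04,.055,'shoetop'),(.02,.055,'shoe'),(.085,.105,'handle')):
    m=box&(w[...,2]>lo)&(w[...,2]<hi); p=w[m]
    r=cv2.minAreaRect((p[:,:2]*1000).astype(np.float32)); print(n,len(p),np.median(p[:,2]).round(4),np.round(r[0],1),np.round(r[1],1),round(r[2],1))
E
```

```text
tray corners [[ 557.2 -243.5]
 [ 588.  -348.4]
 [ 514.8 -370. ]
 [ 482.6 -264. ]] c [ 535.7 -306.5]
109.33824431943876 -73.65936217698629 110.7599745848969 -73.11045293466081
rim 1303 0.0182 [ 533.5 -306.9] [ 76.4 112.3] 16.4
shoetop 716 0.0456 [ 535.7 -300.7] [30.3 64.1] 21.9
shoe 1076 0.0433 [ 533.9 -306.3] [ 73.4 109.5] 16.8
handle 1221 0.0963 [ 535.7 -300.6] [30.2 33.7] 21.8
```

```bash
python3 -m creep '[{"offset":[0,-2,-20],"rot":[0,0,-1.4],"grip":100},{"offset":[0,-2,-45],"rot":[0,0,-1.4],"grip":100},{"offset":[0,-2,-70],"rot":[0,0,-1.4],"grip":100},{"offset":[0,-2,-95],"rot":[0,0,-1.4],"grip":100},{"offset":[0,-2,-120],"rot":[0,0,-1.4],"grip":100},{"offset":[0,-2,-140],"rot":[0,0,-1.4],"grip":100},{"offset":[0,-2,-157],"rot":[0,0,-1.4],"grip":100},{"offset":[0,-2,-168],"rot":[0,0,-1.4],"grip":100},{"offset":[0,-2,-175],"rot":[0,0,-1.4],"grip":100},{"offset":[0,-2,-175],"rot":[0,0,-1.4],"grip":100}]'
python3 - <<'E'
from h import *
o=arm.get_obs(); print(o['tool_pos'],o['tcp_rot'],o['wrist_force'])
E
```

```text
clock: 1.87
tool_pos: [0.5354, -0.3007, 0.069]
tcp_rot: [-3.084, -0.591, 0.002]
wrist_force: [-0.1, -0.4, 0.5]
grip_width: 0.999
grasp_force: 0.0
[ 0.53536008 -0.30066496  0.06904303] [-3.08383204e+00 -5.91393118e-01  2.28735706e-03] [-0.06621231 -0.37945967  0.45080662]
```

```bash
python3 -m creep '[{"offset":[0,0,0],"rot":[0,0,0],"grip":70},{"offset":[0,0,0],"rot":[0,0,0],"grip":60},{"offset":[0,0,0],"rot":[0,0,0],"grip":50},{"offset":[0,0,0],"rot":[0,0,0],"grip":42},{"offset":[0,0,0],"rot":[0,0,0],"grip":30},{"offset":[0,0,0],"rot":[0,0,0],"grip":15},{"offset":[0,0,0],"rot":[0,0,0],"grip":0},{"offset":[0,0,0],"rot":[0,0,0],"grip":0},{"offset":[0,0,0],"rot":[0,0,0],"grip":0},{"offset":[0,0,0],"rot":[0,0,0],"grip":0}]'
```

```text
clock: 2.7
tool_pos: [0.5365, -0.301, 0.0712]
tcp_rot: [3.084, 0.592, 0.002]
wrist_force: [-0.2, 0.1, 6.3]
grip_width: 0.39
grasp_force: 60.6
```

```bash
python3 -m creep '[{"offset":[0,0,8],"rot":[0,0,0],"grip":0},{"offset":[0,0,22],"rot":[0,0,0],"grip":0},{"offset":[0,0,40],"rot":[0,0,0],"grip":0},{"offset":[0,0,60],"rot":[0,0,0],"grip":0},{"offset":[0,0,80],"rot":[0,0,0],"grip":0},{"offset":[0,0,98],"rot":[0,0,0],"grip":0},{"offset":[0,0,112],"rot":[0,0,0],"grip":0},{"offset":[0,0,120],"rot":[0,0,0],"grip":0},{"offset":[0,0,120],"rot":[0,0,0],"grip":0},{"offset":[0,0,120],"rot":[0,0,0],"grip":0}]'
python3 - <<'E'
from h import *
d=grab('wrist','w2.png'); t=grab('top'); s=grab('scene')
o=arm.get_obs(); print(o['tool_pos'],o['tcp_rot'],o['wrist_force'],o['grip_width'])
p0=o['tool_pos'][:2]
for n,d in(('w',d),('t',t),('s',s)):
    w=cloud(d); hsv=cv2.cvtColor(d['image'],cv2.COLOR_RGB2HSV).astype(int); H,S,V=[hsv[...,i] for i in range(3)]
    def rect(m,name):
        p=w[m]
        if len(p)<10: return print(n,name,len(p))
        r=cv2.minAreaRect((p[:,:2]*1000).astype(np.float32)); print(n,name,len(p),np.median(p[:,2]).round(4),np.percentile(p[:,2],[2,98]).round(4),np.round(r[0],1),np.round(r[1],1),round(r[2],1))
    near=np.hypot(w[...,0]-p0[0],w[...,1]-p0[1])<.08
    rect(near&(S<50)&(V>90)&(w[...,2]>.1)&(w[...,2]<.185),'shoe')
    tab=(np.abs(w[...,0]-.507)<.09)&(np.abs(w[...,1]-.037)<.13)
    rect(tab&(H>50)&(H<70)&(S>170)&(V>80),'green'); rect(tab&(H>5)&(H<17)&(S>170)&(V>80)&(w[...,2]>.05),'orange')
    rect(tab&(w[...,2]>.05)&(w[...,2]<.075),'tablet'); 
E
```

```text
clock: 3.53
tool_pos: [0.536, -0.3007, 0.19]
tcp_rot: [-3.085, -0.592, 0.0]
wrist_force: [0.6, 0.0, -3.0]
grip_width: 0.392
grasp_force: 60.1
[ 0.53568019 -0.30047169  0.18904719] [-3.08376562e+00 -5.91993375e-01  2.17610402e-03] [ 0.46320447  0.21304473 -2.22651047] 0.3871641500150313
w shoe 1388 0.1633 [0.1514 0.1679] [ 539.8 -298.3] [21.6 71.7] 20.8
w green 0
w orange 3
w tablet 8399 0.0601 [0.0511 0.0624] [506.6 -49. ] [139.7  43.5] 1.6
t shoe 1
t green 118 0.0601 [0.0559 0.0637] [461.8 128.9] [36.1 14.8] 0.9
t orange 223 0.0625 [0.0567 0.0668] [463.  34.] [ 13.3 166.1] 0.8
t tablet 6437 0.0596 [0.055  0.0646] [507.7  35.5] [140.7 209.4] 0.9
s shoe 112 0.1599 [0.1213 0.1647] [ 534.5 -299. ] [32.  70.4] 21.6
s green 117 0.0589 [0.0557 0.0625] [457.5 130.2] [18.5 37.1] 89.1
s orange 355 0.062 [0.0571 0.0655] [459.1  36.4] [ 17.2 168.6] 0.1
s tablet 5426 0.0587 [0.0533 0.063 ] [505.7  38. ] [141.9 210.6] 0.8
```

View pics/w2.png

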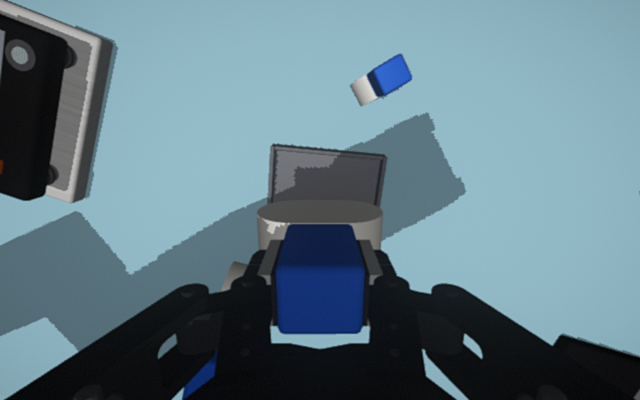

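The block hangs upright and square in the jaws, with the tray empty behind it at (328,175). Joint 6 would pass its range on the short turn at the seam, so I carry the block over with the equivalent +159° turn instead.

```bash
python3 -m creep '[{"offset":[-2,10,0],"rot":[0,0,7],"grip":0},{"offset":[-5,24,0],"rot":[0,0,14],"grip":0},{"offset":[-8,38,0],"rot":[0,0,21],"grip":0},{"offset":[-10,52,0],"rot":[0,0,28],"grip":0},{"offset":[-13,66,0],"rot":[0,0,35],"grip":0},{"offset":[-15,80,0],"rot":[0,0,42],"grip":0},{"offset":[-18,94,0],"rot":[0,0,49],"grip":0},{"offset":[-20,108,0],"rot":[0,0,56],"grip":0},{"offset":[-23,122,0],"rot":[0,0,63],"grip":0},{"offset":[-25,136,0],"rot":[0,0,70],"grip":0}]' && python3 -m creep '[{"offset":[-2,14,0],"rot":[0,0,7],"grip":0},{"offset":[-5,28,0],"rot":[0,0,14],"grip":0},{"offset":[-8,42,0],"rot":[0,0,21],"grip":0},{"offset":[-10,56,0],"rot":[0,0,28],"grip":0},{"offset":[-13,70,0],"rot":[0,0,35],"grip":0},{"offset":[-15,84,0],"rot":[0,0,42],"grip":0},{"offset":[-18,98,0],"rot":[0,0,49],"grip":0},{"offset":[-20,112,0],"rot":[0,0,56],"grip":0},{"offset":[-23,124,0],"rot":[0,0,63],"grip":0},{"offset":[-25,136,0],"rot":[0,0,70],"grip":0}]'
python3 -c "
from h import *
print(arm.get_obs())"
```

```text
clock: 4.52
tool_pos: [0.5105, -0.1639, 0.1894]
tcp_rot: [-2.18, -2.26, 0.001]
wrist_force: [0.3, -0.6, -2.5]
grip_width: 0.393
grasp_force: 60.2
clock: 5.35
tool_pos: [0.4854, -0.028, 0.1895]
tcp_rot: [-0.489, -3.102, -0.0]
wrist_force: [0.0, 0.3, -3.8]
grip_width: 0.393
grasp_force: 60.2
{'clock': 5.35, 'joint_positions': array([-2.30368618e-01,  1.75771454e-01, -2.32496862e-01,  1.16401274e+00,
       -2.86678140e-05,  8.22079569e-02]), 'dq': array([ 2.77181135e-01, -5.33036128e-02, -6.91616402e-02, -1.85850395e-02,
        2.04331675e-04, -1.17927639e+00]), 'joint_torque': array([-2.28188440e+00, -4.85817611e+01,  3.42423928e+01,  6.84803654e-02,
       -5.76743347e-03,  1.96053654e+00]), 'tool_pos': array([ 0.48540756, -0.02798353,  0.18952674]), 'tcp_rot': array([-4.88766905e-01, -3.10183767e+00, -1.27644472e-04]), 'wrist_force': array([ 0.02603771,  0.30323741, -3.82795282]), 'moment': array([-0.02328622,  0.0325241 ,  0.01971752]), 'grasp_force': 60.227251052856445, 'grip_width': 0.3927753430014389}
```

```bash
python3 -m creep '[{"offset":[-3,15,0],"rot":[0,0,5],"grip":0},{"offset":[-6,32,0],"rot":[0,0,10],"grip":0},{"offset":[-9,50,0],"rot":[0,0,14],"grip":0},{"offset":[-12,68,0],"rot":[0,0,17],"grip":0},{"offset":[-15,86,-5],"rot":[0,0,19.1],"grip":0},{"offset":[-18,104,-15],"rot":[0,0,19.1],"grip":0},{"offset":[-21,120,-25],"rot":[0,0,19.1],"grip":0},{"offset":[-24,131,-34],"rot":[0,0,19.1],"grip":0},{"offset":[-25,136.6,-40],"rot":[0,0,19.1],"grip":0},{"offset":[-25,136.6,-40],"rot":[0,0,19.1],"grip":0}]'
python3 - <<'E'
from h import *
d=grab('wrist','w3.png');s=grab('scene'); cv2.imwrite('pics/s3.png',cv2.resize(s['image'][100:290,270:470,::-1],None,fx=3,fy=3))
o=arm.get_obs(); print(o['tool_pos'],o['tcp_rot'],o['wrist_force'],o['moment'])
w=cloud(d); hsv=cv2.cvtColor(d['image'],cv2.COLOR_RGB2HSV).astype(int); H,S,V=[hsv[...,i] for i in range(3)]
def rect(m,name):
    p=w[m]
    if len(p)<10: return print(name,len(p))
    r=cv2.minAreaRect((p[:,:2]*1000).astype(np.float32)); print(name,len(p),np.median(p[:,2]).round(4),np.percentile(p[:,2],[2,98]).round(4),np.round(r[0],1),np.round(r[1],1),round(r[2],1))
tab=(np.abs(w[...,0]-.507)<.09)&(np.abs(w[...,1]-.037)<.13)
rect(tab&(H>50)&(H<70)&(S>170)&(V>60),'green'); rect(tab&(H>5)&(H<17)&(S>170)&(V>60)&(w[...,2]>.05),'orange')
rect(tab&(w[...,2]>.05)&(w[...,2]<.075),'tablet'); rect(tab&(w[...,2]>.08)&(w[...,2]<.13)&(S<60)&(V>70),'shoe')
E
```

```text
clock: 6.18
tool_pos: [0.46, 0.1085, 0.1488]
tcp_rot: [0.025, -3.139, 0.0]
wrist_force: [-0.3, -0.4, -3.8]
grip_width: 0.39
grasp_force: 60.2
[0.46118291 0.10754384 0.15018807] [ 2.33433805e-02 -3.14111882e+00  5.37373555e-04] [-0.17390698  0.62857335 -2.13218916] [ 0.03273368 -0.04998416 -0.03275603]
green 295 0.0612 [0.0598 0.0623] [446.  129.3] [10.2 15. ] 1.6
orange 2732 0.0642 [0.0605 0.0657] [461.3  10.4] [ 14.3 121.3] 1.1
tablet 25509 0.0608 [0.0562 0.0649] [504.7  36.7] [139.6 209.9] 0.9
shoe 3841 0.115 [0.0851 0.1262] [456.  108.9] [22.3 71.3] 0.5
```

View pics/w3.png

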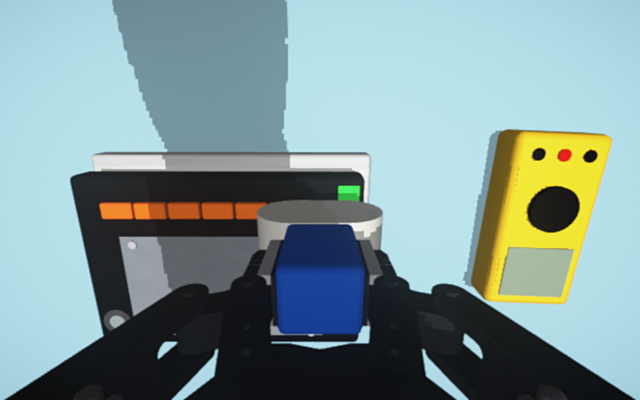

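View pics/s3.png

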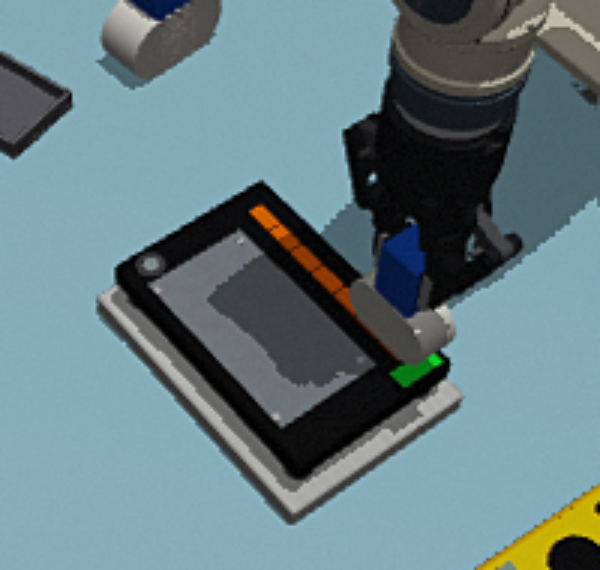

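The block is over snap0 beside the green mark: the wrist view shows it at (320,225) with the seam leading left to (100,210). Now down, slowly.

```bash
python3 -m creep '[{"offset":[0,0,-6],"rot":[0,0,0],"grip":0},{"offset":[0,0,-12],"rot":[0,0,0],"grip":0},{"offset":[0,0,-16],"rot":[0,0,0],"grip":0},{"offset":[0,0,-19],"rot":[0,0,0],"grip":0},{"offset":[0,0,-21],"rot":[0,0,0],"grip":0},{"offset":[0,0,-23],"rot":[0,0,0],"grip":0},{"offset":[0,0,-25],"rot":[0,0,0],"grip":0},{"offset":[0,0,-27],"rot":[0,0,0],"grip":0},{"offset":[0,0,-28],"rot":[0,0,0],"grip":0},{"offset":[0,0,-28],"rot":[0,0,0],"grip":0}]'
```

```text
clock: 7.12
tool_pos: [0.4611, 0.1075, 0.1225]
tcp_rot: [-0.023, 3.141, -0.001]
wrist_force: [-1.6, -3.4, 5.3]
grip_width: 0.397
grasp_force: 61.1
```

```bash
python3 -m creep '[{"offset":[0,0,-1],"rot":[0,0,0],"grip":0},{"offset":[0,0,-2],"rot":[0,0,0],"grip":0},{"offset":[0,0,-3],"rot":[0,0,0],"grip":0},{"offset":[0,0,-4],"rot":[0,0,0],"grip":0},{"offset":[0,0,-5],"rot":[0,0,0],"grip":0},{"offset":[0,0,-6],"rot":[0,0,0],"grip":0},{"offset":[0,0,-6],"rot":[0,0,0],"grip":0},{"offset":[0,0,-6],"rot":[0,0,0],"grip":0},{"offset":[0,0,-6],"rot":[0,0,0],"grip":0},{"offset":[0,0,-6],"rot":[0,0,0],"grip":0}]'
python3 - <<'E'
from h import *
d=grab('top'); w=cloud(d); o=arm.get_obs(); print(o['tool_pos'],o['tcp_rot'],o['wrist_force'],o['moment'])
V=d['image'].max(2)
m=(np.abs(w[...,0]-.54)<.025)&(np.abs(w[...,1]-.0)<.05); print(np.nanmedian(w[m][:,2]))
E
```

```text
clock: 7.95
tool_pos: [0.4613, 0.1076, 0.1172]
tcp_rot: [-0.023, 3.14, -0.001]
wrist_force: [-4.3, -3.2, 12.0]
grip_width: 0.392
grasp_force: 61.7
[0.46124325 0.1075592  0.11717487] [-2.26937490e-02  3.14036174e+00 -1.17284354e-03] [-4.35607587 -3.87416665 10.65432399] [-0.93635016  1.08778246 -0.03776321]
0.0492844084702071
```

Total force is about 14.7 N and the tablet has sunk about 10 mm, which agrees with its spring and leaves 6 mm to the stops. Now the sweep.

```bash
python3 -m creep '[{"offset":[0,-2,0],"rot":[0,0,0],"grip":0},{"offset":[0,-5,0],"rot":[0,0,0],"grip":0},{"offset":[0,-8,0],"rot":[0,0,0],"grip":0},{"offset":[0,-11,0],"rot":[0,0,0],"grip":0},{"offset":[0,-14,0],"rot":[0,0,0],"grip":0},{"offset":[0,-17,0],"rot":[0,0,0],"grip":0},{"offset":[0,-20,0],"rot":[0,0,0],"grip":0},{"offset":[0.5,-23,0],"rot":[0,0,0],"grip":0},{"offset":[0.5,-26,0],"rot":[0,0,0],"grip":0},{"offset":[0.5,-28,0],"rot":[0,0,0],"grip":0}]'
python3 - <<'E'
from h import *
d=grab('top'); w=cloud(d); o=arm.get_obs(); print(o['tool_pos'],o['tcp_rot'],o['wrist_force'],o['moment'])
m=(np.abs(w[...,0]-.54)<.025)&(np.abs(w[...,1]-.0)<.05); print(np.nanmedian(w[m][:,2]))
s=grab('scene'); cv2.imwrite('pics/s4.png',cv2.resize(s['image'][130:270,320:440,::-1],None,fx=4,fy=4))
E
```

```text
clock: 8.83
tool_pos: [0.463, 0.0812, 0.1176]
tcp_rot: [-0.024, 3.138, 0.006]
wrist_force: [-0.7, 7.3, 11.1]
grip_width: 0.393
grasp_force: 61.9
[0.46299445 0.08096284 0.11761465] [-0.02422867  3.13755842  0.00557745] [ 0.79452668  5.5298017  11.0065276 ] [1.5467734  0.10482013 0.00855877]
0.0496525558554326
```

View pics/s4.png

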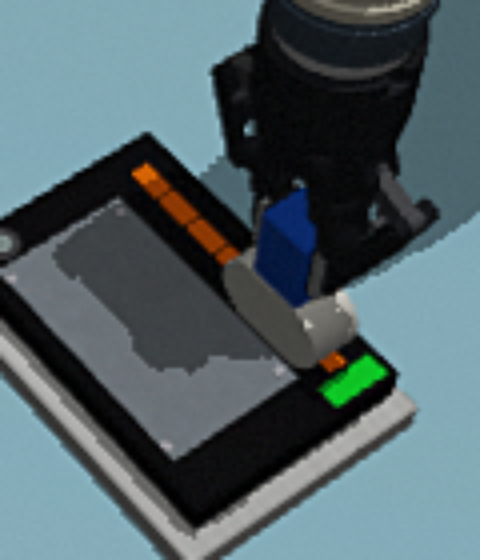

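The block sits flat on the seam, with snap0 flush behind it at (333,360), and force and sink are steady. I continue.

```bash
python3 -m creep '[{"offset":[0,-4,0],"rot":[0,0,0],"grip":0},{"offset":[0,-8,0],"rot":[0,0,0],"grip":0},{"offset":[0,-12,0],"rot":[0,0,0],"grip":0},{"offset":[0,-16,0],"rot":[0,0,0],"grip":0},{"offset":[0,-20,0],"rot":[0,0,0],"grip":0},{"offset":[0,-24,0],"rot":[0,0,0],"grip":0},{"offset":[0,-28,0],"rot":[0,0,0],"grip":0},{"offset":[0,-32,0],"rot":[0,0,0],"grip":0},{"offset":[0,-36,0],"rot":[0,0,0],"grip":0},{"offset":[0,-40,0],"rot":[0,0,0],"grip":0}]' && python3 -m creep '[{"offset":[0,-4,0],"rot":[0,0,0],"grip":0},{"offset":[0,-8,0],"rot":[0,0,0],"grip":0},{"offset":[0,-12,0],"rot":[0,0,0],"grip":0},{"offset":[0,-16,0],"rot":[0,0,0],"grip":0},{"offset":[0,-20,0],"rot":[0,0,0],"grip":0},{"offset":[0,-24,0],"rot":[0,0,0],"grip":0},{"offset":[0,-28,0],"rot":[0,0,0],"grip":0},{"offset":[0,-32,0],"rot":[0,0,0],"grip":0},{"offset":[0,-36,0],"rot":[0,0,0],"grip":0},{"offset":[0,-40,0],"rot":[0,0,0],"grip":0}]'
```

```text
clock: 9.77
tool_pos: [0.4629, 0.0416, 0.1175]
tcp_rot: [-0.025, 3.138, 0.008]
wrist_force: [0.4, 9.5, 10.7]
grip_width: 0.389
grasp_force: 61.9
clock: 10.6
tool_pos: [0.4629, 0.001, 0.1175]
tcp_rot: [-0.025, 3.138, 0.005]
wrist_force: [-0.3, 6.5, 10.5]
grip_width: 0.391
grasp_force: 61.9
```

```bash
python3 -m creep '[{"offset":[0,-4,0],"rot":[0,0,0],"grip":0},{"offset":[0,-8,0],"rot":[0,0,0],"grip":0},{"offset":[0,-12,0],"rot":[0,0,0],"grip":0},{"offset":[0,-16,0],"rot":[0,0,0],"grip":0},{"offset":[0,-20,0],"rot":[0,0,0],"grip":0},{"offset":[0,-24,0],"rot":[0,0,0],"grip":0},{"offset":[0,-28,0],"rot":[0,0,0],"grip":0},{"offset":[0,-32,0],"rot":[0,0,0],"grip":0},{"offset":[0,-36,0],"rot":[0,0,0],"grip":0},{"offset":[0,-40,0],"rot":[0,0,0],"grip":0}]'
cat > q.py <<'E'
from h import *
o=arm.get_obs(); print(o['tool_pos'],o['tcp_rot'],o['wrist_force'],o['moment'])
for n in('wrist','top','scene'):
    d=grab(n,'q_%s_%.0f.png'%(n,o['clock']*100)); w=cloud(d); hsv=cv2.cvtColor(d['image'],cv2.COLOR_RGB2HSV).astype(int); H,S,V=[hsv[...,i] for i in range(3)]
    tab=(np.abs(w[...,0]-.507)<.09)&(np.abs(w[...,1]-.037)<.13)
    og=tab&(H>5)&(H<17)&(S>170)&(V>60)&(w[...,2]>.03)
    blk=tab&(w[...,2]>.03)&(w[...,2]<.075)&(V<60)
    out=[]
    for i in range(7):
        y=.1075-.024*i
        a=og&(np.abs(w[...,1]-y)<.009); b=blk&(np.abs(w[...,1]-y)<.009)&(w[...,0]<.45)
        out.append((int(a.sum()),round(1e3*float(np.median(w[a][:,2])),1) if a.any() else None,round(1e3*float(np.median(w[b][:,2])),1) if b.any() else None))
    print(n,out)
E
python3 q.py
```

```text
clock: 11.43
tool_pos: [0.4628, -0.039, 0.1174]
tcp_rot: [-0.025, 3.138, 0.005]
wrist_force: [-0.1, 7.8, 10.4]
grip_width: 0.393
grasp_force: 61.9
[ 0.46278242 -0.03902599  0.11740473] [-0.02458978  3.13786242  0.00483554] [-0.10565855  7.75211665 10.42678486] [ 2.03847294  0.12082058 -0.02614536]
wrist [(491, 50.7, 49.9), (492, 50.7, 49.9), (494, 50.7, 49.9), (495, 50.7, 49.9), (472, 50.7, 50.0), (0, None, 49.9), (0, None, 50.0)]
top [(28, 49.6, 48.9), (29, 48.7, 48.7), (32, 49.7, 48.1), (8, 49.7, 49.4), (0, None, None), (0, None, None), (0, None, None)]
scene [(45, 48.9, 48.4), (45, 48.9, 48.3), (44, 48.5, 48.2), (39, 48.9, 48.8), (36, 48.4, 48.3), (16, 48.2, 47.5), (0, None, None)]
```

Sections 0–4 read 0.8 mm proud, so they are home. I lift off.

```bash
python3 -m creep '[{"offset":[0,0,0],"rot":[0,0,0],"grip":0},{"offset":[0,0,3],"rot":[0,0,0],"grip":0},{"offset":[0,0,6],"rot":[0,0,0],"grip":0},{"offset":[0,0,10],"rot":[0,0,0],"grip":0},{"offset":[0,0,16],"rot":[0,0,0],"grip":0},{"offset":[0,0,26],"rot":[0,0,0],"grip":0},{"offset":[0,0,40],"rot":[0,0,0],"grip":0},{"offset":[0,0,55],"rot":[0,0,0],"grip":0},{"offset":[0,0,67],"rot":[0,0,0],"grip":0},{"offset":[0,0,74],"rot":[0,0,0],"grip":0}]'; python3 q.py
```

```text
clock: 12.42
tool_pos: [0.4618, -0.0403, 0.1914]
tcp_rot: [-0.023, 3.141, -0.001]
wrist_force: [-0.7, -0.8, -1.7]
grip_width: 0.39
grasp_force: 60.2
[ 0.46175512 -0.04029585  0.19143599] [-2.27799764e-02  3.14082766e+00 -6.38270635e-04] [-0.65068448 -0.77177665 -1.69348439] [ 0.00364894 -0.04756554  0.01050372]
wrist [(295, 60.8, 60.1), (293, 60.8, 60.1), (296, 60.9, 60.2), (294, 61.0, 60.2), (278, 60.9, 60.2), (241, 61.0, 60.2), (236, 61.0, 60.2)]
top [(36, 59.5, 58.9), (25, 59.6, 59.1), (16, 59.6, 59.1), (0, None, None), (0, None, None), (0, None, None), (0, None, None)]
scene [(41, 58.9, 58.2), (41, 58.9, 58.2), (43, 58.5, 58.3), (41, 58.9, 58.2), (40, 58.6, 57.9), (31, 58.7, 58.4), (33, 59.1, 58.5)]
```

All seven are home and the tablet is back up. Back to the tray.

```bash
python3 -m creep '[{"offset":[5,-18,0],"rot":[0,0,1.5],"grip":0},{"offset":[12,-46,0],"rot":[0,0,3],"grip":0},{"offset":[20,-76,0],"rot":[0,0,5],"grip":0},{"offset":[28,-106,0],"rot":[0,0,7],"grip":0},{"offset":[37,-136,0],"rot":[0,0,9],"grip":0},{"offset":[45,-166,0],"rot":[0,0,11],"grip":0},{"offset":[53,-196,0],"rot":[0,0,13],"grip":0},{"offset":[61,-226,0],"rot":[0,0,14.5],"grip":0},{"offset":[68,-252,0],"rot":[0,0,15.5],"grip":0},{"offset":[72,-267,0],"rot":[0,0,15.5],"grip":0}]' && python3 -m creep '[{"offset":[0,0,-15],"rot":[0,0,0],"grip":0},{"offset":[0,0,-35],"rot":[0,0,0],"grip":0},{"offset":[0,0,-55],"rot":[0,0,0],"grip":0},{"offset":[0,0,-72],"rot":[0,0,0],"grip":0},{"offset":[0,0,-86],"rot":[0,0,0],"grip":0},{"offset":[0,0,-96],"rot":[0,0,0],"grip":0},{"offset":[0,0,-104],"rot":[0,0,0],"grip":0},{"offset":[0,0,-109],"rot":[0,0,0],"grip":0},{"offset":[0,0,-111],"rot":[0,0,0],"grip":0},{"offset":[0,0,-111],"rot":[0,0,0],"grip":0}]'
python3 - <<'E'
from h import *
o=arm.get_obs(); print(o['tool_pos'],o['tcp_rot'],o['wrist_force'])
w=grab('wrist','w5.png')['image']; s=grab('scene')['image']
a=cv2.resize(s[70:190,210:340,::-1],(520,480),interpolation=cv2.INTER_CUBIC)
cv2.imwrite('pics/s5.png',np.vstack([a]))
E
```

```text
clock: 13.4
tool_pos: [0.5336, -0.3099, 0.1883]
tcp_rot: [0.445, -3.108, -0.002]
wrist_force: [-0.0, 0.3, -2.5]
grip_width: 0.388
grasp_force: 60.6
clock: 14.23
tool_pos: [0.5336, -0.3071, 0.0791]
tcp_rot: [0.446, -3.11, -0.0]
wrist_force: [-0.4, 0.8, -3.0]
grip_width: 0.39
grasp_force: 60.8
[ 0.53362029 -0.30713563  0.07912528] [ 4.46432312e-01 -3.10958046e+00 -2.28156999e-04] [-0.41113359  0.79207225 -2.96487796]
```

View pics/s5.png

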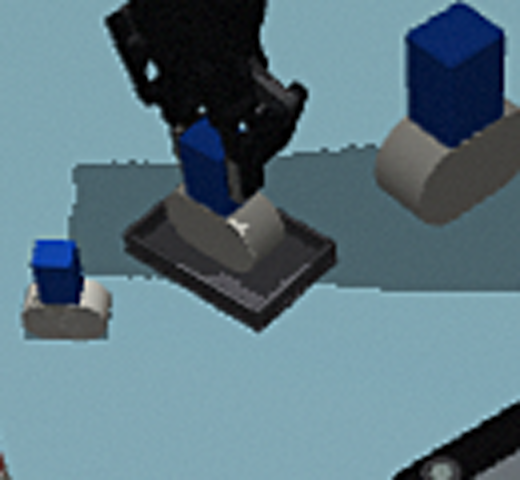

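The block is upright and centred inside the tray walls, about 8 mm above the floor. I lower it gently until it touches.

```bash
python3 -m creep '[{"offset":[0,0,-1],"rot":[0,0,0],"grip":0},{"offset":[0,0,-2],"rot":[0,0,0],"grip":0},{"offset":[0,0,-3],"rot":[0,0,0],"grip":0},{"offset":[0,0,-4],"rot":[0,0,0],"grip":0},{"offset":[0,0,-5],"rot":[0,0,0],"grip":0},{"offset":[0,0,-6],"rot":[0,0,0],"grip":0},{"offset":[0,0,-7],"rot":[0,0,0],"grip":0},{"offset":[0,0,-7.5],"rot":[0,0,0],"grip":0},{"offset":[0,0,-8],"rot":[0,0,0],"grip":0},{"offset":[0,0,-8],"rot":[0,0,0],"grip":0}]'
```

```text
clock: 15.17
tool_pos: [0.5336, -0.3072, 0.0713]
tcp_rot: [0.446, -3.11, -0.0]
wrist_force: [0.7, 0.3, -2.8]
grip_width: 0.388
grasp_force: 60.8
```

```bash
python3 -m creep '[{"offset":[0,0,-0.3],"rot":[0,0,0],"grip":0},{"offset":[0,0,-0.6],"rot":[0,0,0],"grip":0},{"offset":[0,0,-0.9],"rot":[0,0,0],"grip":0},{"offset":[0,0,-1.2],"rot":[0,0,0],"grip":0},{"offset":[0,0,-1.5],"rot":[0,0,0],"grip":0},{"offset":[0,0,-1.8],"rot":[0,0,0],"grip":0},{"offset":[0,0,-1.8],"rot":[0,0,0],"grip":0},{"offset":[0,0,-1.8],"rot":[0,0,0],"grip":0},{"offset":[0,0,-1.8],"rot":[0,0,0],"grip":0},{"offset":[0,0,-1.8],"rot":[0,0,0],"grip":0}]'
```

```text
clock: 16.0
tool_pos: [0.5337, -0.3072, 0.0712]
tcp_rot: [-0.446, 3.109, -0.002]
wrist_force: [-3.9, 2.8, 13.1]
grip_width: 0.389
grasp_force: 63.0
```

It is seated at z = 0.071. I relax the push, then open.

```bash
python3 -m creep '[{"offset":[0,0,1],"rot":[0,0,0],"grip":0},{"offset":[0,0,1.5],"rot":[0,0,0],"grip":0},{"offset":[0,0,1.5],"rot":[0,0,0],"grip":0},{"offset":[0,0,1.5],"rot":[0,0,0],"grip":45},{"offset":[0,0,1.5],"rot":[0,0,0],"grip":50},{"offset":[0,0,1.5],"rot":[0,0,0],"grip":60},{"offset":[0,0,1.5],"rot":[0,0,0],"grip":75},{"offset":[0,0,1.5],"rot":[0,0,0],"grip":90},{"offset":[0,0,1.5],"rot":[0,0,0],"grip":100},{"offset":[0,0,1.5],"rot":[0,0,0],"grip":100}]' && python3 -m creep '[{"offset":[0,0,4],"rot":[0,0,0],"grip":100},{"offset":[0,0,12],"rot":[0,0,0],"grip":100},{"offset":[0,0,25],"rot":[0,0,0],"grip":100},{"offset":[0,0,45],"rot":[0,0,0],"grip":100},{"offset":[0,0,65],"rot":[0,0,0],"grip":100},{"offset":[0,0,85],"rot":[0,0,0],"grip":100},{"offset":[0,0,105],"rot":[0,0,0],"grip":100},{"offset":[0,0,125],"rot":[0,0,0],"grip":100},{"offset":[0,0,140],"rot":[0,0,0],"grip":100},{"offset":[0,0,145],"rot":[0,0,0],"grip":100}]'
python3 - <<'E'
from h import *
w=grab('wrist'); s=grab('scene')['image']; arm.get_obs()
c=cloud(w)
for lo,hi,n in((.04,.055,'shoetop'),(.085,.105,'handle'),(.012,.021,'rim')):
    m=(np.hypot(c[...,0]-.534,c[...,1]+.307)<.07)&(c[...,2]>lo)&(c[...,2]<hi); p=c[m]
    r=cv2.minAreaRect((p[:,:2]*1000).astype(np.float32)); print(n,len(p),np.median(p[:,2]).round(4),np.round(r[0],1),np.round(r[1],1),round(r[2],1))
cv2.imwrite('pics/end.png',s[:,:,::-1])
E
```

```text
clock: 16.83
tool_pos: [0.5336, -0.3072, 0.0709]
tcp_rot: [-0.446, 3.11, 0.0]
wrist_force: [-0.1, 0.3, -1.1]
grip_width: 0.999
grasp_force: 0.0
clock: 17.67
tool_pos: [0.5342, -0.3076, 0.2195]
tcp_rot: [-0.446, 3.107, -0.005]
wrist_force: [-0.1, 0.0, 0.0]
grip_width: 1.003
grasp_force: 0.0
shoetop 805 0.0455 [ 534.5 -306.8] [30.4 64.5] 16.4
handle 1471 0.0962 [ 534.4 -307.1] [30.3 33.3] 17.6
rim 1480 0.018 [ 533.3 -306.9] [ 76.3 112.2] 16.6
```

View pics/end.png

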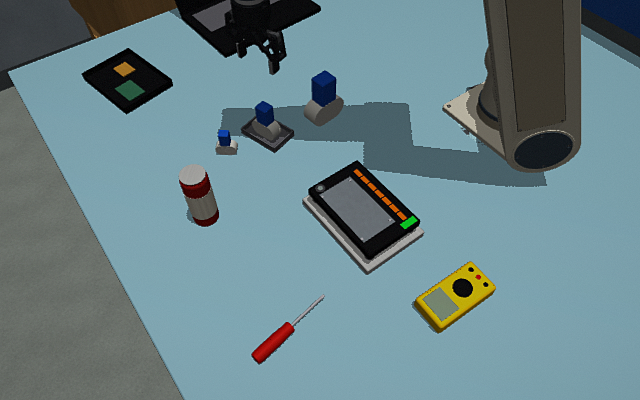

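The block stands upright and centred in its tray at (266,125), its top 96 mm high. The bystanders have not moved and the robot touches nothing. I hand in.

```bash
python3 -c "
from rig import arm
print(arm.hand_in())"
```

```text
the job is handed in; nothing more can be done
None
```

The job is handed in: all seven seam sections read home after one unbroken sweep (tablet sunk about 10 of 16 mm, 14.7 N total when pressed down), the block stands upright in its tray, and the meter, can and screwdriver look unmoved.

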